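Hold a meter on the sprung pins of a test nest

TASK

Pick up the narrow electricity meter and lay it flat on its back in the aluminium test nest, between the two guide rails, with its terminal end towards the four sprung brass pins but not touching them yet. Then slide it straight onto the pins and keep pressing it with a steady 12 newtons or so, which puts the pins in by about half of their 10 mm stroke; never ram them to the end of their stroke. Finish while still gripping and pressing it, flat in the nest, because a colleague will run up the clamp screw behind it; leave the other things on the table where they are.

Things in the scene. Friction and masses are not known exactly. Their poses are not given: they have to be found in the camera images.
- meter_centre (a point): middle of the narrow DIN-rail electricity meter to pick up: off-white plastic, loose, 0.15-0.3 kg, on its back, display up; 98 long (x, towards its terminals), 36 wide (y), 65 mm high. The point is in its mid-plane, 40 mm above its underside, at the middle of the raised front (50 mm long, full width): grip here across y. Its ends lie 58 mm ahead (x) and 40 mm behind this point
- meter_terminals (a point): middle of the meter's four terminal contacts, in 4 mm deep wells in its +x end; 54 mm ahead of meter_centre and 16 mm lower, 24 mm above the underside. Same axes. At this end is a shoulder 33 mm long and 42 mm high with four screws on top; the shoulder at the other end is plain and 15 mm long
- meter: the same narrow meter as a whole; origin at the middle of its underside (meter_centre is at -9, 0, 40 mm in this frame)
- nest: the test nest, fixed: aluminium plate 250 x 110 mm on feet, top (the bed) 15 mm above the table. Origin at table height under its centre; x is the pushing direction, towards the pins. Two steel rails from x = -50 to 55 mm guide the meter: inner faces at y = -20 and 20 mm (2 mm clear of it on either side), lips flared out to y = -28 and 28 mm, tops 31 mm above the table: keep the fingertips higher
- pin_tips (a point): middle of the tips of the four free pins, at x = 75, y = 0, z = 39 mm in the nest's frame (this point stays there when the pins go in); same axes as the nest. With meter_centre 70 mm behind it along x the meter is 16 mm short of the pins, at 54 mm it touches them, at 49 mm they are half in
- pin_block: the black block at the nest's +x end, 30 x 66 mm, top 61 mm above the table, with the four brass pins that stick out of it by 18 mm towards -x, side by side at 8.5 mm pitch; origin at the middle of its underside, on the bed, at x = 108 mm in the nest's frame
- clamp: the clamp at the nest's other end: an aluminium post 40 mm wide and 40 mm high at x = -92 to -108 mm in the nest's frame, and a knobbed screw through it with its pad at x = -75 mm; knob to x = -145 mm, up to 51 mm above the table. It stays wound back: it is the colleague's; origin under the post, on the bed
- pin_1 (a joint): travel of the first pin (y = -12.75 mm in the nest's frame), m: 0 free, 0.010 at the end of its stroke. Each pin has its own spring of 0.6 N per mm without preload: the four together push back with 2.4 N per mm, 12 N at 5 mm
- pin_2 (a joint): the same for the pin at y = -4.25 mm
- pin_3 (a joint): the same for the pin at y = 4.25 mm
- pin_4 (a joint): the same for the pin at y = 12.75 mm
- wide_meter_centre (a point): bystander: a meter of the same shape but 72 mm wide with eight terminals, loose; point at its middle, half-way up its 65 mm
- probe_a_centre (a point): bystander: black clip-on current probe with a ring jaw, 140 mm long, 60 mm wide, 26 mm high, loose; point half-way up near its middle
- probe_b_centre (a point): bystander: a second such probe, loose
- screwdriver: bystander: the colleague's screwdriver, about 200 mm long, lying loose
- reading_head: bystander: round black optical reading head, 32 mm across, 30 mm high, loose; origin at its underside
- cup: bystander: black paper cup, 76 mm across, 95 mm high, loose; origin at its underside
- seal_tray: bystander: open grey tray 110 x 80 x 25 mm with meter seals in it, loose; origin at its underside
There are look-alikes about, which are no part of the job. What is shaped like the meter but green is not meant.

How it is judged:
By the outcome, as a careful person would: the job done as asked, in the order asked, and still so for the second after the job is handed in, while the arm keeps its last pose, push and grip.
It also fails if it takes over 58 s, if anything falls off the work surface, if the arm or the gripper's body presses on something with over 40 N, if the wrist force passes 120 N, or if a joint passes its speed limit or range.

ROBOT

A 6-joint arm with a two-finger parallel gripper is mounted at the origin on the work surface. World frame = base frame: x ahead of the robot, y to its left, z up, the work surface at z = 0. Lengths are in m, angles in degrees, forces in N, time in s.
With the tool pointing down it reaches from about 0.35 to 0.875 m from the base axis. Payload 4.2 kg.
Tool frame: the origin (TCP) lies midway between the tips of the shut fingers; the grasp point (between the pads) lies 19 mm behind it; z points along the fingers, y is the line along which they close (so a half turn about z gives the same grasp; the last joint's range is limited). The gripper opens to 87 mm and grips with 3 to 60 N. Pads are 19 mm wide; open, the fingers measure 117 mm over their backs; the gripper's body (75 mm by 190 mm) begins 51 mm behind the grasp point.
Start: joints at [85.692, 22.042, 0.453, 0, -68.411, -14.817], TCP at [0.205, 0.59, 0.2] pointing down, gripper open.
Joint ranges: [-179.83, 179.83], [-69.29, 118.12], [-61.27, 80.66], [-181.25, 117.63], [-171.15, -9.14], [-177.46, 177.46]. Speed limits (degrees/s): [159.86, 159.86, 180, 180, 180, 180].

INTERFACE

Orientations are given as a 3x3 rotation matrix whose columns are the frame's x, y, z axes.
In Python, from station import sense, capture, camera_params, finish_job gives the robot as it stands.
- The arm moves only by the tool drive_tool, never from a script. Its argument "rows" is a list of rows, each an object of numbers: "tx", "ty", "tz": the shift along the tool's x, y, z in cm; "ax", "ay", "az": the turn, a rotation vector about the tool's x, y, z in rad; "claw": the finger opening in cm, from 0 to 8.7. In form: [{"tx": .., "ty": .., "tz": .., "ax": .., "ay": .., "az": .., "claw": ..}, ...]. A call has 1 to 10 rows; each row shifts and turns the commanded pose from where the row before left it, along the tool's axes as they then stand; what a row does not reach is not made up. A row lasts 1/12 s, in which the tool goes at most 41.7 mm and 7.16 degrees, less where a joint would pass 70% of its speed; a pose out of reach is approached as far as the arm can. A call with a gripper value outside its range is refused whole. The fingers move at their own pace and stop on an object; the grip force is fixed at half the most. Time passes only in rows, so rows that do not move let the fingers close. It gives the time, the measured TCP pose, the force, the opening and the grip force at its end, in the units of the state.
- sense(): the state, without advancing time (a new reading comes with each control period).
- capture(name): name is "side" or "top" or "wrist"; returns (picture, depth): 420x560x3 uint8, red, green, blue; 420x560 float32, m along the optical axis (not along the pixel's ray), 0 where there is no reading.
- camera_params(name): a dict with "intrinsics" (3x3 intrinsics, pixels), "R" (3x3) and "t" (3): a world point X has camera coordinates R X + t; the wrist camera has in their place "tool_from_camera" (4x4, takes a point from camera to tool coordinates, whose origin is the TCP and whose axes are the flange's). Camera axes: x right, y down, z forward; pixel columns grow to the right and rows downward; lengths in m; the calibration is good to about 2 mm. A picture is of the moment at which its call begins: read the wrist's pose just before it. camera_params takes no time and is no camera call.
- finish_job(): hands the job in; it is judged then, once.
The state is a dict: "time_s": time; "joints": joint angles; "joint_velocities": joint speeds; "effort": joint torques, N m; "tcp_pos": TCP position; "ee_rot": TCP orientation; "wrist_force": force on the tool from outside, world axes, zero at the start; "moment": the same for the moment, N m; "gripper_width": opening from 0.0 (shut) to 1.0 (fully open); "gripper_force": force on a finger pad.
Only numpy, scipy, OpenCV 4.12 (cv2) and the standard library are available. Lean on these libraries where they do the work, as an engineer would, in place of code of your own. Each camera call takes 0.05 s, during which the arm holds its last target. There are 200 camera calls.

## Working session

There is one attempt and no reset: what is moved stays moved. The work goes in short steps, Python scripts to look and compute and a tool call to move; the robot and the scene stay as the last step left them, time stands still between calls to the robot, and variables do not carry over. Pictures are saved under pics/ and viewed, at most 10 in all, crops included, and the job is handed in when it is done.

Besides the shell and the picture viewer there is one more tool, called after "Request:" as name(argument=value, ...), one argument or row to a line, values as JSON. drive_tool: Moves the arm, as the interface text tells. Its arguments: {"type":"object","properties":{"rows":{"type":"array"}},"required":["rows"]}

```bash
mkdir -p pics
cat > h.py <<'E'
import numpy as np, cv2
from station import sense, capture, camera_params, finish_job
def snap(n,f):
    s=sense(); im,d=capture(n); cv2.imwrite(f'pics/{f}.png',im[:,:,::-1]); np.savez(f'pics/{f}.npz',im=im,d=d,p=s['tcp_pos'],R=s['ee_rot']); return im,d
def world(n,f,uv,depth=None,z=None):
    a=np.load(f'pics/{f}.npz'); c=camera_params(n); K=np.array(c['intrinsics']); out=[]
    if n=='wrist':
        T=np.array(c['tool_from_camera']); Rw=a['R']@T[:3,:3]; o=a['R']@T[:3,3]+a['p']
    else:
        Rw=np.array(c['R']).T; o=-Rw@np.array(c['t'])
    for i,(u,v) in enumerate(uv):
        r=Rw@np.linalg.inv(K)@[u,v,1]
        k=(z-o[2])/r[2] if z is not None else float(np.median(a['d'][int(v)-1:int(v)+2,int(u)-1:int(u)+2]))
        out.append(o+k*r)
    return np.array(out)
E
python3 - <<'E'
from h import *
snap('top','top0'); snap('side','side0')
s=sense(); print(s['time_s'],s['tcp_pos'],s['ee_rot'],s['wrist_force'])
a=cv2.imread('pics/top0.png'); cv2.imwrite('pics/top0b.png',cv2.resize(a,(800,600),interpolation=cv2.INTER_CUBIC))
E
```

```text
0.1 [0.20456222 0.58995881 0.19877657] [[ 9.44749335e-01 -3.27793201e-01 -5.57791879e-04]
 [-3.27793663e-01 -9.44747461e-01 -1.88394674e-03]
 [ 9.05724730e-05  1.96269808e-03 -9.99998070e-01]] [ 0.21661745 -0.4817826   0.43911481]
```

View pics/top0b.png

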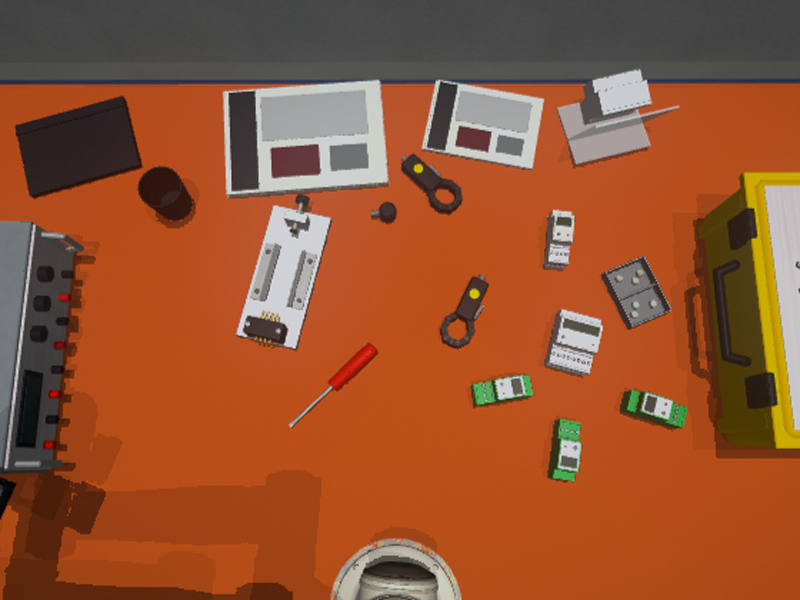

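View pics/side0.png

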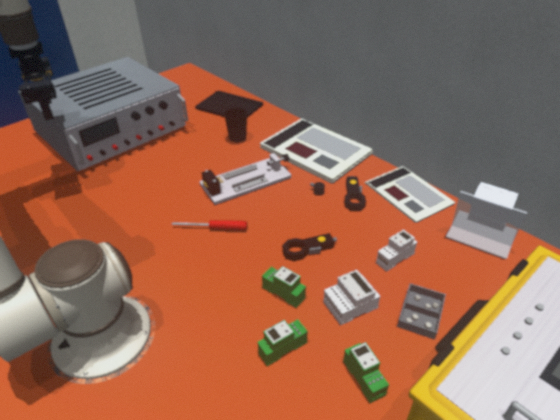

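The narrow off-white meter is at (560,238) in the 800-px top view. The wide white one is at (576,342), and three green look-alikes are at (503,390), (655,407) and (566,450). The one at (560,238) fits because it is narrow, off-white and display up, with its screwed end towards the bottom of the picture. The nest is at (285,275), with its pins at the lower end (265,318). I'll confirm both in enlarged crops.

Run:
```python
from h import *
a=cv2.imread('pics/top0.png')
m=cv2.resize(a[140:195,370:415],None,fx=8,fy=8,interpolation=cv2.INTER_CUBIC) # 360x440
n=cv2.resize(a[130:250,160:240],None,fx=5,fy=5,interpolation=cv2.INTER_CUBIC) #400x600
o=np.zeros((600,780,3),np.uint8); o[:440,:360]=m; o[:,370:770]=n
cv2.imwrite('pics/crop.png',o)
```

```text
(no output)
```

View pics/crop.png

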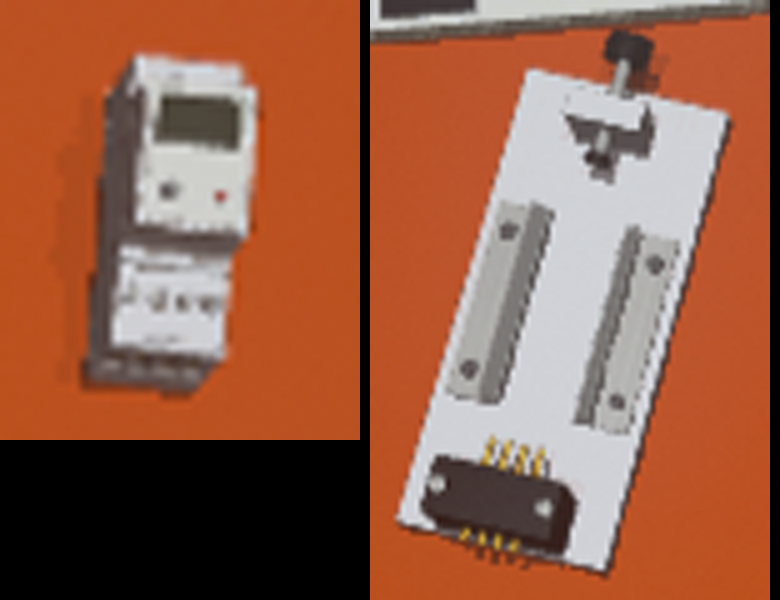

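The crop confirms it: an off-white narrow meter with display up and a four-screw terminal shoulder at the lower end. Its raised top has corners at about (135,57), (243,65), (240,240) and (133,232). The nest plate corners are (530,70), (730,115), (608,572) and (398,522), and the pins face up the picture.

Run:
```python
from h import *
m=np.array([(135,57),(246,66),(243,240),(135,230)])/8+[370,140]-0.5
n=(np.array([(530,70),(730,115),(608,572),(398,522)])-[370,0])/5+[160,130]-.5
M=world('top','top0',m,z=.065); N=world('top','top0',n,z=.015)
for P in (M,N):
    print(P.round(4),P.mean(0).round(4)); d=P[2]+P[3]-P[0]-P[1]; w=P[1]-P[0]
    print('x dir deg',np.degrees(np.arctan2(d[1],d[0])),np.linalg.norm(d)/2,'w',np.linalg.norm(w),'w perp deg',np.degrees(np.arctan2(w[1],w[0])))
print(world('top','top0',[(392,158),(225,200)]))
c=camera_params('wrist');print(np.array(c['tool_from_camera']).round(3),c['intrinsics'])
```

```text
[[ 0.671  -0.2805  0.065 ]
 [ 0.6679 -0.3156  0.065 ]
 [ 0.6104 -0.3113  0.065 ]
 [ 0.6138 -0.2776  0.065 ]] [ 0.6408 -0.2963  0.065 ]
x dir deg 176.43248963072372 0.057487991813239055 w 0.035146285598853466 w perp deg -95.0108677525759
[[0.6987 0.2223 0.015 ]
 [0.6735 0.1163 0.015 ]
 [0.4311 0.1733 0.015 ]
 [0.4569 0.2803 0.015 ]] [0.5651 0.198  0.015 ]
x dir deg 166.64239248489616 0.24885379244524283 w 0.10899531760601827 w perp deg -103.3725795078514
[[ 0.64053366 -0.29305553  0.06555596]
 [ 0.54829258  0.13209833  0.00142643]]
[[-0.001 -0.955 -0.296  0.081]
 [ 1.    -0.001  0.001  0.   ]
 [-0.002 -0.296  0.955 -0.186]
 [ 0.     0.     0.     1.   ]] [[367.30406575   0.         273.991531  ]
 [  0.         367.30406575 208.46751451]
 [  0.           0.           1.        ]]
```

Request:
drive_tool(
  rows=[
    {"tx": 2.7, "ty": 2.67, "claw": 8.7},
    {"tx": 2.7, "ty": 2.67, "claw": 8.7},
    {"tx": 2.7, "ty": 2.67, "claw": 8.7},
    {"tx": 2.7, "ty": 2.67, "claw": 8.7},
    {"tx": 2.7, "ty": 2.67, "claw": 8.7},
    {"tx": 2.7, "ty": 2.67, "claw": 8.7},
    {"tx": 2.7, "ty": 2.67, "claw": 8.7},
    {"tx": 2.7, "ty": 2.67, "claw": 8.7},
    {"tx": 2.7, "ty": 2.67, "claw": 8.7},
    {"tx": 2.7, "ty": 2.67, "claw": 8.7},
  ],
)

```text
invalid input at $.rows[0]: expected keys tx, ty, tz, ax, ay, az, claw
```

Request:
drive_tool(
  rows=[
    {"tx": 2.7, "ty": 2.67, "claw": 8.7},
    {"tx": 2.7, "ty": 2.67, "claw": 8.7},
    {"tx": 2.7, "ty": 2.67, "claw": 8.7},
    {"tx": 2.7, "ty": 2.67, "claw": 8.7},
    {"tx": 2.7, "ty": 2.67, "claw": 8.7},
    {"tx": 2.7, "ty": 2.67, "claw": 8.7},
    {"tx": 2.7, "ty": 2.67, "claw": 8.7},
    {"tx": 2.7, "ty": 2.67, "claw": 8.7},
    {"tx": 2.7, "ty": 2.67, "claw": 8.7},
    {"tx": 2.7, "ty": 2.67, "claw": 8.7},
  ],
)

```text
invalid input at $.rows[0]: expected keys tx, ty, tz, ax, ay, az, claw
```

Request:
drive_tool(
  rows=[
    {"tx": 2.7, "ty": 2.67, "claw": 8.7},
    {"tx": 2.7, "ty": 2.67, "claw": 8.7},
    {"tx": 2.7, "ty": 2.67, "claw": 8.7},
    {"tx": 2.7, "ty": 2.67, "claw": 8.7},
    {"az": 0.12, "claw": 8.7},
    {"az": 0.12, "claw": 8.7},
    {"az": 0.12, "claw": 8.7},
    {"az": 0.12, "claw": 8.7},
    {"az": 0.12, "claw": 8.7},
    {"az": 0.12, "claw": 8.7},
  ],
)

```text
invalid input at $.rows[0]: expected keys tx, ty, tz, ax, ay, az, claw
```

Request:
drive_tool(
  rows=[
    {"az": 0.12, "claw": 8.7},
    {"az": 0.12, "claw": 8.7},
    {"az": 0.12, "claw": 8.7},
    {"az": 0.12, "claw": 8.7},
    {"az": 0.12, "claw": 8.7},
    {"az": 0.12, "claw": 8.7},
    {"az": 0.12, "claw": 8.7},
    {"az": 0.12, "claw": 8.7},
    {"az": 0.12, "claw": 8.7},
    {"az": 0.12, "claw": 8.7},
  ],
)

```text
invalid input at $.rows[0]: expected keys tx, ty, tz, ax, ay, az, claw
```

Request:
drive_tool(
  rows=[
    {"az": 0.12, "claw": 8.7},
    {"az": 0.12, "claw": 8.7},
    {"az": 0.12, "claw": 8.7},
    {"az": 0.12, "claw": 8.7},
    {"az": 0.12, "claw": 8.7},
    {"az": 0.12, "claw": 8.7},
    {"az": 0.12, "claw": 8.7},
    {"az": 0.12, "claw": 8.7},
    {"claw": 8.7},
    {"claw": 8.7},
  ],
)

```text
invalid input at $.rows[0]: expected keys tx, ty, tz, ax, ay, az, claw
```

Run:
```python
from h import *
s=sense(); R=np.array(s['ee_rot']); print(s['time_s'],s['tcp_pos'],'head',np.degrees(np.arctan2(R[1,0],R[0,0])),s['joints'],s['wrist_force'])
snap('wrist','w0'); a=cv2.imread('pics/w0.png'); cv2.imwrite('pics/w0b.png',cv2.resize(a,(800,600),interpolation=cv2.INTER_CUBIC))
```

```text
0.1 [0.20456222 0.58995881 0.19877657] head -19.134914506796537 [ 8.56915903e+01  2.20862531e+01  3.88640814e-01 -2.55519493e-02
 -6.84124279e+01 -1.48170859e+01] [ 0.21661745 -0.4817826   0.43911481]
```

View pics/w0b.png

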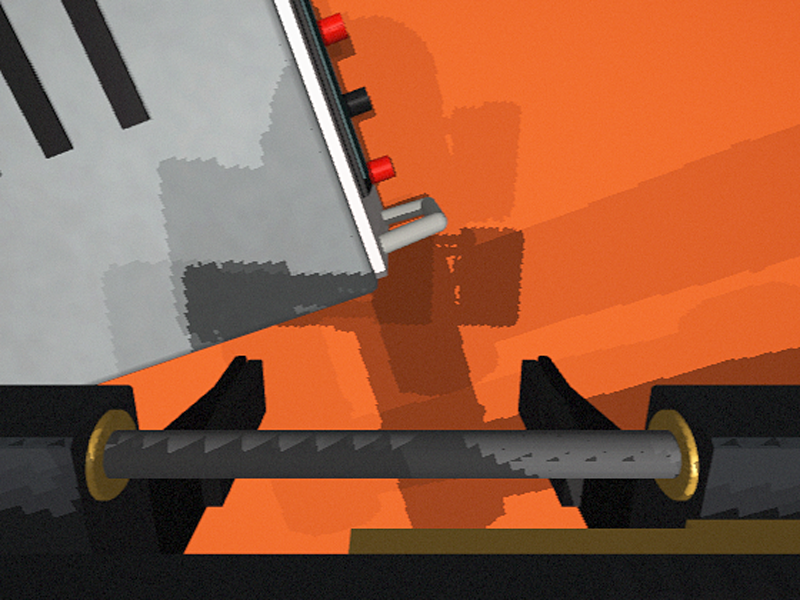

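All seven keys are required, so nothing has moved yet. The picture shows the bench instrument and its handle at (430,215) just ahead on the left. I'll shift sideways first, clear of it.

Request:
drive_tool(
  rows=[
    {"tx": 0, "ty": 3.4, "tz": 0, "ax": 0, "ay": 0, "az": 0, "claw": 8.7},
    {"tx": 0, "ty": 3.4, "tz": 0, "ax": 0, "ay": 0, "az": 0, "claw": 8.7},
    {"tx": 0, "ty": 3.4, "tz": 0, "ax": 0, "ay": 0, "az": 0, "claw": 8.7},
    {"tx": 2.92, "ty": 2.46, "tz": 0, "ax": 0, "ay": 0, "az": 0, "claw": 8.7},
    {"tx": 2.92, "ty": 2.46, "tz": 0, "ax": 0, "ay": 0, "az": 0, "claw": 8.7},
    {"tx": 2.92, "ty": 2.46, "tz": 0, "ax": 0, "ay": 0, "az": 0, "claw": 8.7},
    {"tx": 2.92, "ty": 2.46, "tz": 0, "ax": 0, "ay": 0, "az": 0, "claw": 8.7},
    {"tx": 2.92, "ty": 2.46, "tz": 0, "ax": 0, "ay": 0, "az": 0, "claw": 8.7},
    {"tx": 2.92, "ty": 2.46, "tz": 0, "ax": 0, "ay": 0, "az": 0, "claw": 8.7},
    {"tx": 2.92, "ty": 2.46, "tz": 0, "ax": 0, "ay": 0, "az": 0, "claw": 8.7},
  ],
)

```text
time_s: 0.98
tcp_pos: [0.3083, 0.2626, 0.1998]
ee_rot: [[0.945, -0.327, 0.0], [-0.327, -0.945, 0.0], [-0.0, -0.0, -1.0]]
wrist_force: [0.6, 1.1, -1.0]
gripper_width: 1.0
gripper_force: 0.0
```

Request:
drive_tool(
  rows=[
    {"tx": 2.92, "ty": 2.46, "tz": 0, "ax": 0, "ay": 0, "az": 0, "claw": 8.7},
    {"tx": 2.92, "ty": 2.46, "tz": 0, "ax": 0, "ay": 0, "az": 0, "claw": 8.7},
    {"tx": 2.92, "ty": 2.46, "tz": 0, "ax": 0, "ay": 0, "az": 0, "claw": 8.7},
    {"tx": 2.92, "ty": 2.46, "tz": 0, "ax": 0, "ay": 0, "az": 0, "claw": 8.7},
    {"tx": 2.92, "ty": 2.46, "tz": 0, "ax": 0, "ay": 0, "az": 0, "claw": 8.7},
    {"tx": 2.92, "ty": 2.46, "tz": 0, "ax": 0, "ay": 0, "az": 0, "claw": 8.7},
    {"tx": 2.92, "ty": 2.46, "tz": 0, "ax": 0, "ay": 0, "az": 0, "claw": 8.7},
    {"tx": 2.92, "ty": 2.46, "tz": 0, "ax": 0, "ay": 0, "az": 0, "claw": 8.7},
    {"tx": 2.92, "ty": 2.46, "tz": 0, "ax": 0, "ay": 0, "az": 0, "claw": 8.7},
    {"tx": 2.92, "ty": 2.46, "tz": 0, "ax": 0, "ay": 0, "az": 0, "claw": 8.7},
  ],
)

```text
time_s: 1.82
tcp_pos: [0.5037, -0.0656, 0.1996]
ee_rot: [[0.945, -0.328, -0.0], [-0.328, -0.945, 0.0], [-0.0, -0.0, -1.0]]
wrist_force: [1.0, 1.2, -0.5]
gripper_width: 0.998
gripper_force: 0.0
```

Request:
drive_tool(
  rows=[
    {"tx": 2.92, "ty": 2.46, "tz": 0, "ax": 0, "ay": 0, "az": 0, "claw": 8.7},
    {"tx": 2.92, "ty": 2.46, "tz": 0, "ax": 0, "ay": 0, "az": 0, "claw": 8.7},
    {"tx": 2.92, "ty": 2.46, "tz": 0, "ax": 0, "ay": 0, "az": 0, "claw": 8.7},
    {"tx": 2.92, "ty": 2.46, "tz": 0, "ax": 0, "ay": 0, "az": 0, "claw": 8.7},
    {"tx": 2.92, "ty": 2.46, "tz": 0, "ax": 0, "ay": 0, "az": 0, "claw": 8.7},
    {"tx": 2.92, "ty": 2.46, "tz": 0, "ax": 0, "ay": 0, "az": 0, "claw": 8.7},
    {"tx": 2.92, "ty": 2.46, "tz": 0, "ax": 0, "ay": 0, "az": 0, "claw": 8.7},
    {"tx": 0, "ty": 0, "tz": 0, "ax": 0, "ay": 0, "az": 0.12, "claw": 8.7},
    {"tx": 0, "ty": 0, "tz": 0, "ax": 0, "ay": 0, "az": 0.12, "claw": 8.7},
    {"tx": 0, "ty": 0, "tz": 0, "ax": 0, "ay": 0, "az": 0.12, "claw": 8.7},
  ],
)

```text
time_s: 2.65
tcp_pos: [0.6398, -0.2942, 0.198]
ee_rot: [[0.764, -0.645, -0.002], [-0.645, -0.764, 0.001], [-0.002, 0.001, -1.0]]
wrist_force: [-0.6, -0.4, 1.0]
gripper_width: 1.001
gripper_force: 0.0
```

Request:
drive_tool(
  rows=[
    {"tx": 0, "ty": 0, "tz": 0, "ax": 0, "ay": 0, "az": 0.12, "claw": 8.7},
    {"tx": 0, "ty": 0, "tz": 0, "ax": 0, "ay": 0, "az": 0.12, "claw": 8.7},
    {"tx": 0, "ty": 0, "tz": 0, "ax": 0, "ay": 0, "az": 0.12, "claw": 8.7},
    {"tx": 0, "ty": 0, "tz": 0, "ax": 0, "ay": 0, "az": 0.12, "claw": 8.7},
    {"tx": 0, "ty": 0, "tz": 0, "ax": 0, "ay": 0, "az": 0.12, "claw": 8.7},
    {"tx": 0, "ty": 0, "tz": 0, "ax": 0, "ay": 0, "az": 0.12, "claw": 8.7},
    {"tx": 0, "ty": 0, "tz": 0, "ax": 0, "ay": 0, "az": 0.12, "claw": 8.7},
    {"tx": 0, "ty": 0, "tz": 0, "ax": 0, "ay": 0, "az": 0.12, "claw": 8.7},
    {"tx": 0, "ty": 0, "tz": 0, "ax": 0, "ay": 0, "az": 0.12, "claw": 8.7},
    {"tx": 0, "ty": 0, "tz": 0, "ax": 0, "ay": 0, "az": 0.12, "claw": 8.7},
  ],
)

```text
time_s: 3.48
tcp_pos: [0.6398, -0.2932, 0.1991]
ee_rot: [[-0.323, -0.946, -0.001], [-0.946, 0.323, 0.0], [-0.0, 0.001, -1.0]]
wrist_force: [0.3, -0.5, -0.2]
gripper_width: 1.001
gripper_force: 0.0
```

Request:
drive_tool(
  rows=[
    {"tx": 0, "ty": 0, "tz": 0, "ax": 0, "ay": 0, "az": 0.12, "claw": 8.7},
    {"tx": 0, "ty": 0, "tz": 0, "ax": 0, "ay": 0, "az": 0.12, "claw": 8.7},
    {"tx": 0, "ty": 0, "tz": 0, "ax": 0, "ay": 0, "az": 0.12, "claw": 8.7},
    {"tx": 0, "ty": 0, "tz": 0, "ax": 0, "ay": 0, "az": 0.12, "claw": 8.7},
    {"tx": 0, "ty": 0, "tz": 0, "ax": 0, "ay": 0, "az": 0.12, "claw": 8.7},
    {"tx": 0, "ty": 0, "tz": 0, "ax": 0, "ay": 0, "az": 0.12, "claw": 8.7},
    {"tx": 0, "ty": 0, "tz": 0, "ax": 0, "ay": 0, "az": 0.12, "claw": 8.7},
    {"tx": 0, "ty": 0, "tz": 0, "ax": 0, "ay": 0, "az": 0.12, "claw": 8.7},
    {"tx": 0, "ty": 0, "tz": 0, "ax": 0, "ay": 0, "az": 0.12, "claw": 8.7},
    {"tx": 0, "ty": 0, "tz": 0, "ax": 0, "ay": 0, "az": 0.12, "claw": 8.7},
  ],
)

```text
time_s: 4.32
tcp_pos: [0.6398, -0.2932, 0.1991]
ee_rot: [[-0.999, -0.042, -0.001], [-0.042, 0.999, 0.0], [0.001, 0.001, -1.0]]
wrist_force: [0.3, 0.1, 0.0]
gripper_width: 0.994
gripper_force: 0.0
```

Request:
drive_tool(
  rows=[
    {"tx": 0, "ty": 0, "tz": 0, "ax": 0, "ay": 0, "az": 0.12, "claw": 8.7},
    {"tx": 0, "ty": 0, "tz": 0, "ax": 0, "ay": 0, "az": 0, "claw": 8.7},
    {"tx": 0, "ty": 0, "tz": 0, "ax": 0, "ay": 0, "az": 0, "claw": 8.7},
  ],
)

```text
time_s: 4.57
tcp_pos: [0.6398, -0.2932, 0.1993]
ee_rot: [[-0.998, 0.069, -0.001], [0.069, 0.998, 0.0], [0.001, 0.0, -1.0]]
wrist_force: [-0.0, -0.4, 0.9]
gripper_width: 1.0
gripper_force: 0.0
```

Run:
```python
from h import *
s=sense(); R=np.array(s['ee_rot']); print(s['time_s'],s['tcp_pos'],'head',np.degrees(np.arctan2(R[1,0],R[0,0])),s['joints'],s['wrist_force'])
snap('wrist','w1'); a=cv2.imread('pics/w1.png'); cv2.imwrite('pics/w1b.png',cv2.resize(a,(800,600),interpolation=cv2.INTER_CUBIC))
```

```text
4.5667 [ 0.63984029 -0.29323161  0.19928093] head 176.03601276444368 [-1.15023877e+01  2.99292242e+01  1.31736449e+01 -8.59318598e-03
 -7.32909473e+01 -8.24591312e+01] [-0.03625314 -0.38553049  0.91335507]
```

View pics/w1b.png

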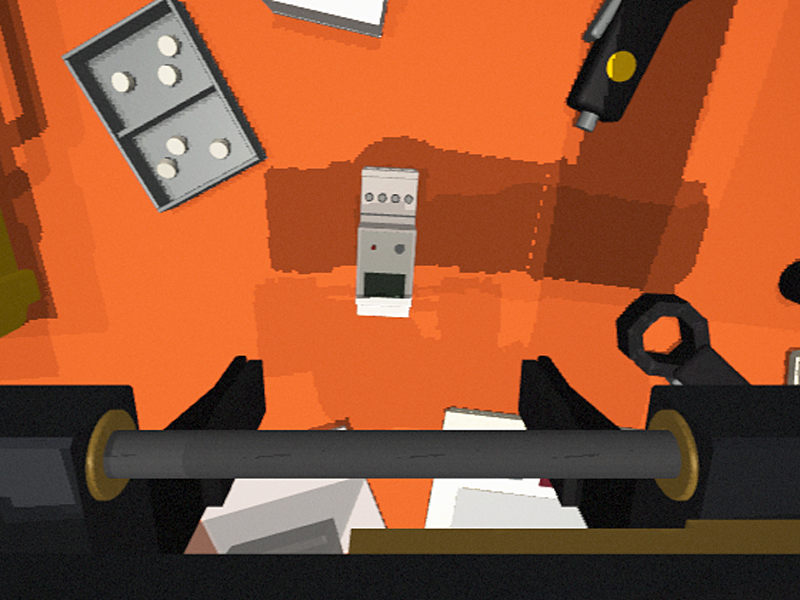

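The wrist view shows the meter at (387,240) with its screw shoulder up at (390,195) and its display at (385,285). The raised top spans rows 225–299. I'll fit it from depth.

```bash
cat >> h.py <<'E'
def cloud(n,f):
    a=np.load(f'pics/{f}.npz'); c=camera_params(n); K=np.array(c['intrinsics']); d=a['d']
    v,u=np.mgrid[:d.shape[0],:d.shape[1]]; P=np.stack([u,v,np.ones_like(u)],-1)@np.linalg.inv(K).T*d[...,None]
    if n=='wrist':
        T=np.array(c['tool_from_camera']); return (P@T[:3,:3].T+T[:3,3])@a['R'].T+a['p']
    R=np.array(c['R']); return (P-np.array(c['t']))@R
def rect(Q):
    r=cv2.minAreaRect((Q[:,:2]*1000).astype(np.float32)); b=cv2.boxPoints(r); e=[b[1]-b[0],b[2]-b[1]]; l=max(e,key=np.linalg.norm)
    return np.round(r[0],1),np.round(r[1],1),round(float(np.degrees(np.arctan2(l[1],l[0]))%180),2),len(Q),'zmed',np.median(Q[:,2]).round(4)
E
python3 - <<'E'
from h import *
for n,f in (('wrist','w1'),('top','top0')):
    P=cloud(n,f); near=(np.abs(P[...,0]-.64)<.08)&(np.abs(P[...,1]+.295)<.05)
    for lo,hi in((.058,.075),(.034,.048)):
        m=(near&(P[...,2]>lo)&(P[...,2]<hi)).astype(np.uint8); m=cv2.morphologyEx(m,cv2.MORPH_OPEN,np.ones((3,3))); print(n,lo,rect(P[m>0]))
print(world('wrist','w1',np.array([(358,229),(415,229),(412,299),(357,299)])*.7,z=.065).round(4))
print(world('wrist','w1',np.array([(362,168),(418,170)])*.7,z=.042).round(4))
E
```

```text
wrist 0.058 (array([ 635.6, -298.1]), array([36.1, 50.4]), 172.79, 2222, 'zmed', np.float64(0.0659))
wrist 0.034 (array([ 626.7, -297. ]), array([36. , 98.1]), 172.8, 1731, 'zmed', np.float64(0.0425))
top 0.058 (array([ 638.2, -298.2]), array([36.8, 51.6]), 172.5, 286, 'zmed', np.float64(0.0666))
top 0.034 (array([ 597.4, -293.3]), array([36.8, 35.4]), 82.37, 184, 'zmed', np.float64(0.0425))
[[ 0.6103 -0.3121  0.065 ]
 [ 0.6127 -0.2773  0.065 ]
 [ 0.6574 -0.2817  0.065 ]
 [ 0.655  -0.3167  0.065 ]]
[[ 0.5754 -0.3079  0.042 ]
 [ 0.5791 -0.2724  0.042 ]]
```

Request:
drive_tool(
  rows=[
    {"tx": 0, "ty": 0, "tz": 0, "ax": 0, "ay": 0, "az": 0.057, "claw": 8.7},
    {"tx": 0.27, "ty": -0.52, "tz": 3, "ax": 0, "ay": 0, "az": 0, "claw": 8.7},
    {"tx": 0, "ty": 0, "tz": 3, "ax": 0, "ay": 0, "az": 0, "claw": 8.7},
    {"tx": 0, "ty": 0, "tz": 3, "ax": 0, "ay": 0, "az": 0, "claw": 8.7},
    {"tx": 0, "ty": 0, "tz": 3, "ax": 0, "ay": 0, "az": 0, "claw": 8.7},
    {"tx": 0, "ty": 0, "tz": 2.5, "ax": 0, "ay": 0, "az": 0, "claw": 8.7},
    {"tx": 0, "ty": 0, "tz": 2, "ax": 0, "ay": 0, "az": 0, "claw": 8.7},
    {"tx": 0, "ty": 0, "tz": 1.2, "ax": 0, "ay": 0, "az": 0, "claw": 8.7},
    {"tx": 0, "ty": 0, "tz": 0, "ax": 0, "ay": 0, "az": 0, "claw": 8.7},
    {"tx": 0, "ty": 0, "tz": 0, "ax": 0, "ay": 0, "az": 0, "claw": 8.7},
  ],
)

```text
time_s: 5.45
tcp_pos: [0.6368, -0.2983, 0.0228]
ee_rot: [[-0.992, 0.128, -0.0], [0.128, 0.992, -0.0], [0.0, -0.0, -1.0]]
wrist_force: [0.1, -0.0, 1.5]
gripper_width: 1.001
gripper_force: 0.0
```

Request:
drive_tool(
  rows=[
    {"tx": 0, "ty": 0, "tz": 0, "ax": 0, "ay": 0, "az": 0, "claw": 3},
    {"tx": 0, "ty": 0, "tz": 0, "ax": 0, "ay": 0, "az": 0, "claw": 3},
    {"tx": 0, "ty": 0, "tz": 0, "ax": 0, "ay": 0, "az": 0, "claw": 3},
    {"tx": 0, "ty": 0, "tz": 0, "ax": 0, "ay": 0, "az": 0, "claw": 3},
    {"tx": 0, "ty": 0, "tz": 0, "ax": 0, "ay": 0, "az": 0, "claw": 3},
    {"tx": 0, "ty": 0, "tz": 0, "ax": 0, "ay": 0, "az": 0, "claw": 3},
    {"tx": 0, "ty": 0, "tz": 0, "ax": 0, "ay": 0, "az": 0, "claw": 3},
    {"tx": 0, "ty": 0, "tz": 0, "ax": 0, "ay": 0, "az": 0, "claw": 3},
  ],
)

```text
time_s: 6.12
tcp_pos: [0.6367, -0.2981, 0.0228]
ee_rot: [[-0.992, 0.129, 0.0], [0.129, 0.992, -0.0], [-0.0, -0.0, -1.0]]
wrist_force: [-0.0, 0.1, 0.3]
gripper_width: 0.477
gripper_force: 0.0
```

Request:
drive_tool(
  rows=[
    {"tx": 0, "ty": 0, "tz": 0, "ax": 0, "ay": 0, "az": 0, "claw": 0},
    {"tx": 0, "ty": 0, "tz": 0, "ax": 0, "ay": 0, "az": 0, "claw": 0},
    {"tx": 0, "ty": 0, "tz": 0, "ax": 0, "ay": 0, "az": 0, "claw": 0},
    {"tx": 0, "ty": 0, "tz": 0, "ax": 0, "ay": 0, "az": 0, "claw": 0},
    {"tx": 0, "ty": 0, "tz": 0, "ax": 0, "ay": 0, "az": 0, "claw": 0},
    {"tx": 0, "ty": 0, "tz": 0, "ax": 0, "ay": 0, "az": 0, "claw": 0},
  ],
)

```text
time_s: 6.62
tcp_pos: [0.6367, -0.298, 0.0227]
ee_rot: [[-0.992, 0.129, 0.0], [0.129, 0.992, 0.0], [0.0, 0.0, -1.0]]
wrist_force: [-0.2, 0.4, 0.4]
gripper_width: 0.414
gripper_force: 30.0
```

Request:
drive_tool(
  rows=[
    {"tx": 0, "ty": 0, "tz": -1, "ax": 0, "ay": 0, "az": 0, "claw": 0},
    {"tx": 0, "ty": 0, "tz": -2, "ax": 0, "ay": 0, "az": 0, "claw": 0},
    {"tx": 0, "ty": 0, "tz": -3, "ax": 0, "ay": 0, "az": 0, "claw": 0},
    {"tx": 0, "ty": 0, "tz": -3, "ax": 0, "ay": 0, "az": 0, "claw": 0},
    {"tx": 0, "ty": 0, "tz": -3, "ax": 0, "ay": 0, "az": 0, "claw": 0},
    {"tx": 0, "ty": 0, "tz": -2, "ax": 0, "ay": 0, "az": 0, "claw": 0},
    {"tx": 0, "ty": 0, "tz": 0, "ax": 0, "ay": 0, "az": 0.1, "claw": 0},
    {"tx": 0, "ty": 0, "tz": 0, "ax": 0, "ay": 0, "az": 0, "claw": 0},
    {"tx": 0, "ty": 0, "tz": 0, "ax": 0, "ay": 0, "az": 0, "claw": 0},
  ],
)

```text
time_s: 7.37
tcp_pos: [0.6358, -0.2978, 0.1622]
ee_rot: [[-0.974, 0.226, -0.002], [0.226, 0.974, 0.001], [0.002, 0.001, -1.0]]
wrist_force: [-0.3, -0.5, -2.9]
gripper_width: 0.41
gripper_force: 29.9
```

Run:
```python
from h import *
P=cloud('top','top0'); near=(np.abs(P[...,0]-.565)<.16)&(np.abs(P[...,1]-.198)<.1)
Z=P[...,2]; im=np.load('pics/top0.npz')['im'].astype(int)
m=near&(Z>.008)&(Z<.07)&~((im[...,0]-im[...,2])>70)
m=cv2.morphologyEx(m.astype(np.uint8),cv2.MORPH_OPEN,np.ones((3,3)))
n,l,st,_=cv2.connectedComponentsWithStats(m); print(st); k=1+np.argmax(st[1:,4]); r=rect(P[l==k]); print(r)
th=np.radians(166.7); c=np.array(r[0])/1000; ex=np.array([np.cos(th),np.sin(th)]); ey=np.array([-ex[1],ex[0]])
print('TCP for meter_centre 100 behind tips', c+ex*(-.025), 'contact', c+ex*.021)
q=near&(Z>.026)&(Z<.036); q=cv2.morphologyEx(q.astype(np.uint8),cv2.MORPH_OPEN,np.ones((3,3)))
n,l,st,_=cv2.connectedComponentsWithStats(q)
for i in range(1,n):
    if st[i,4]>60:
        Q=P[l==i]; print('rail?',rect(Q), 'in nest',(Q[:,:2].mean(0)-c)@ex,(Q[:,:2].mean(0)-c)@ey)
q=near&(Z>.056)&(Z<.068);print('block',rect(P[q]),(np.median(P[q][:,:2],0)-c)@np.stack([ex,ey],1))
```

```text
[[     0      0    560    420 231168]
 [   163    134      3      3      9]
 [   167    134      7      3     21]
 [   166    136     66    108   4002]]
(array([575.2, 196.7]), array([111.4, 270.6]), 166.65, 4002, 'zmed', np.float64(0.0172))
TCP for meter_centre 100 behind tips [0.59952947 0.19094876] contact [0.55476324 0.20153104]
block (array([573.8, 201.4]), array([ 67.1, 262.7]), 168.5, 371, 'zmed', np.float64(0.061)) [0.11578966 0.0041717 ]
```

Request:
drive_tool(
  rows=[
    {"tx": 0.5, "ty": 1.7, "tz": -1.9, "ax": 0, "ay": 0, "az": 0, "claw": 0},
    {"tx": 0.9, "ty": 3, "tz": -1.9, "ax": 0, "ay": 0, "az": 0, "claw": 0},
    {"tx": 0.9, "ty": 3.5, "tz": 0, "ax": 0, "ay": 0, "az": 0, "claw": 0},
    {"tx": 0.9, "ty": 3.5, "tz": 0, "ax": 0, "ay": 0, "az": 0, "claw": 0},
    {"tx": 0.9, "ty": 3.5, "tz": 0, "ax": 0, "ay": 0, "az": 0, "claw": 0},
    {"tx": 0.9, "ty": 3.5, "tz": 0, "ax": 0, "ay": 0, "az": 0, "claw": 0},
    {"tx": 0.9, "ty": 3.5, "tz": 0, "ax": 0, "ay": 0, "az": 0, "claw": 0},
    {"tx": 0.9, "ty": 3.5, "tz": 0, "ax": 0, "ay": 0, "az": 0, "claw": 0},
    {"tx": 0.9, "ty": 3.5, "tz": 0, "ax": 0, "ay": 0, "az": 0, "claw": 0},
    {"tx": 0.9, "ty": 3.5, "tz": 0, "ax": 0, "ay": 0, "az": 0, "claw": 0},
  ],
)

```text
time_s: 8.2
tcp_pos: [0.6259, 0.0414, 0.1992]
ee_rot: [[-0.974, 0.225, -0.003], [0.225, 0.974, -0.001], [0.003, -0.002, -1.0]]
wrist_force: [0.5, 0.4, -2.9]
gripper_width: 0.416
gripper_force: 29.9
```

Request:
drive_tool(
  rows=[
    {"tx": 0.9, "ty": 3.5, "tz": 0, "ax": 0, "ay": 0, "az": 0, "claw": 0},
    {"tx": 0.9, "ty": 3.5, "tz": 0, "ax": 0, "ay": 0, "az": 0, "claw": 0},
    {"tx": 0.9, "ty": 3.5, "tz": 0, "ax": 0, "ay": 0, "az": 0, "claw": 0},
    {"tx": 0.9, "ty": 2.5, "tz": 0, "ax": 0, "ay": 0, "az": 0, "claw": 0},
    {"tx": 0.4, "ty": 1, "tz": 0, "ax": 0, "ay": 0, "az": 0, "claw": 0},
    {"tx": 0, "ty": 0, "tz": 0, "ax": 0, "ay": 0, "az": 0, "claw": 0},
    {"tx": 0, "ty": 0, "tz": 0, "ax": 0, "ay": 0, "az": 0, "claw": 0},
    {"tx": 0, "ty": 0, "tz": 0, "ax": 0, "ay": 0, "az": 0, "claw": 0},
  ],
)

```text
time_s: 8.87
tcp_pos: [0.6197, 0.1841, 0.2]
ee_rot: [[-0.974, 0.227, -0.002], [0.227, 0.974, -0.001], [0.001, -0.002, -1.0]]
wrist_force: [-0.6, 0.8, -2.7]
gripper_width: 0.412
gripper_force: 29.9
```

Run:
```python
from h import *
s=sense(); R=np.array(s['ee_rot']); print(s['time_s'],s['tcp_pos'],'head',np.degrees(np.arctan2(R[1,0],R[0,0])),s['joints'],s['wrist_force'],s['gripper_width'])
snap('wrist','w2'); a=cv2.imread('pics/w2.png'); cv2.imwrite('pics/w2b.png',cv2.resize(a,(800,600),interpolation=cv2.INTER_CUBIC))
```

```text
8.8667 [0.61971523 0.18412754 0.20000703] head 166.86129942230139 [ 3.08626282e+01  2.42009663e+01  3.86186684e+00  8.79164083e-03
 -6.97769604e+01 -1.34004317e+02] [-0.5993105   0.82239146 -2.70751095] 0.41238460890929296
```

View pics/w2b.png

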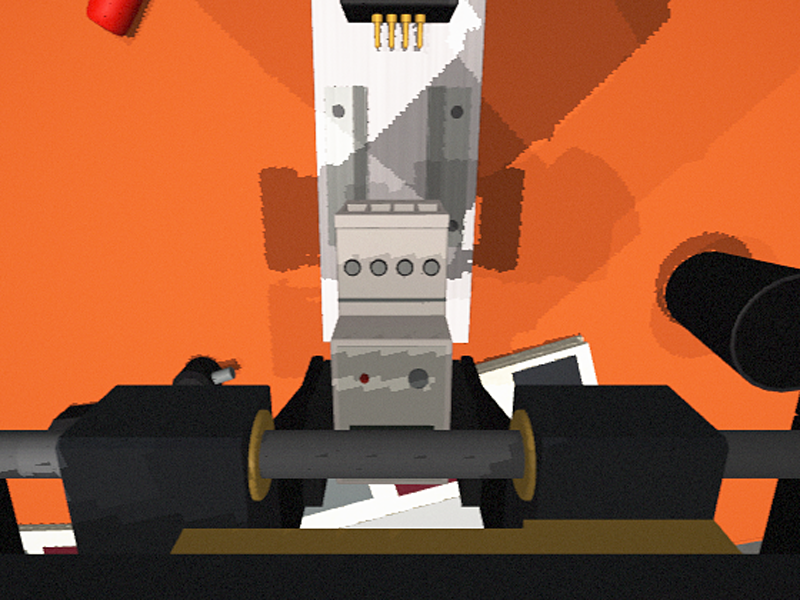

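The meter is held straight, with its screws towards the pins (tips at about (398,48)), and the rails are at columns 325–367 and 428–472. I'll work out the offset between the meter and the nest in tool axes.

Run:
```python
from h import *
a=np.load('pics/w2.npz'); p,R=a['p'],a['R']
P=cloud('wrist','w2'); T=(P-p)@R; v,u=np.mgrid[:420,:560]
m=(T[...,2]<-.03)&(T[...,2]>-.055)&(abs(T[...,1])<.03)&(T[...,0]<.07)&(v<290)
print('meter raised',rect(T[m])); 
m=(T[...,2]<-.008)&(T[...,2]>-.026)&(abs(T[...,1])<.03)&(T[...,0]>0.02)&(v<290); m=cv2.morphologyEx(m.astype(np.uint8),cv2.MORPH_OPEN,np.ones((3,3)))>0
Q=T[m]; print('shoulder',rect(Q),Q[:,0].max())
Z=P[...,2]
q=((Z>.026)&(Z<.037)&(abs(T[...,1])<.06)).astype(np.uint8); q=cv2.morphologyEx(q,cv2.MORPH_OPEN,np.ones((3,3)))
n,l,st,_=cv2.connectedComponentsWithStats(q)
for i in range(1,n):
    if st[i,4]>60: print('rail',rect(T[l==i]),st[i])
pl=(Z>.009)&(Z<.021)&(abs(T[...,1])<.09)&(T[...,0]>.05)&(T[...,0]<.12)
for lo in np.arange(.05,.12,.01):
    Q=T[pl&(T[...,0]>=lo)&(T[...,0]<lo+.01)][:,1]; print(round(lo,2),Q.min().round(4),Q.max().round(4),((Q.min()+Q.max())/2).round(4),end=' | ')
s=.7
for nm,uv,z in (('pins',[(377,48),(391,50),(406,50),(420,48)],.039),('plate corners L/R',[(314,20),(322,335),(484,20),(469,335)],.015),('railtop inner L', [(352,90),(356,190)],.031),('R',[(443,90),(436,190)],.031)):
    print('\n',nm,((world('wrist','w2',np.array(uv)*s,z=z)-p)@R).round(4))
B=T[(Z>.055)&(Z<.067)&(abs(T[...,1])<.05)&(v<30)&(T[...,0]>.1)]; print('block',rect(B))
```

```text
meter raised (array([13.6, -0.4]), array([57.3, 25.5]), 89.97, 6522, 'zmed', np.float64(-0.0432))
shoulder (array([41.7, -0.6]), array([36.2, 34.4]), 89.98, 5862, 'zmed', np.float64(-0.02)) 0.05887272895539332
rail (array([ 77.6, -23.6]), array([71.1,  5.8]), 0.05, 475, 'zmed', np.float64(0.1705)) [246  60   8  80 475]
rail (array([77.5, 28.6]), array([70.8,  6. ]), 0.54, 476, 'zmed', np.float64(0.1707)) [301  60   9  80 476]
0.05 -0.0521 0.0569 0.0024 | 0.06 -0.0527 0.0572 0.0023 | 0.07 -0.0522 0.0574 0.0026 | 0.08 -0.0521 0.0572 0.0025 | 0.09 -0.0525 0.0576 0.0025 | 0.1 -0.0519 0.0573 0.0027 | 0.11 -0.0524 0.0577 0.0027 | 
 pins [[ 0.1332 -0.0092  0.1612]
 [ 0.1321 -0.0008  0.1612]
 [ 0.1321  0.0083  0.1612]
 [ 0.1332  0.0167  0.1612]]

 plate corners L/R [[ 0.1531 -0.0498  0.1853]
 [-0.061  -0.0532  0.185 ]
 [ 0.153   0.0583  0.1851]
 [-0.061   0.0578  0.1848]]

 railtop inner L [[ 0.1103 -0.0254  0.1692]
 [ 0.0482 -0.0242  0.1691]]

 R [[0.1102 0.0319 0.1691]
 [0.0482 0.029  0.169 ]]
block (array([152.5,   3.1]), array([65.7,  3.9]), 89.96, 536, 'zmed', np.float64(0.1392))
```

Request:
drive_tool(
  rows=[
    {"tx": 0, "ty": 0, "tz": 0, "ax": 0, "ay": 0, "az": 0.005, "claw": 0},
    {"tx": 1.5, "ty": 0.26, "tz": 0, "ax": 0, "ay": 0, "az": 0, "claw": 0},
    {"tx": 3, "ty": 0, "tz": 1, "ax": 0, "ay": 0, "az": 0, "claw": 0},
    {"tx": 1.5, "ty": 0, "tz": 3, "ax": 0, "ay": 0, "az": 0, "claw": 0},
    {"tx": 0, "ty": 0, "tz": 3, "ax": 0, "ay": 0, "az": 0, "claw": 0},
    {"tx": 0, "ty": 0, "tz": 2.5, "ax": 0, "ay": 0, "az": 0, "claw": 0},
    {"tx": 0, "ty": 0, "tz": 1.3, "ax": 0, "ay": 0, "az": 0, "claw": 0},
    {"tx": 0, "ty": 0, "tz": 0, "ax": 0, "ay": 0, "az": 0, "claw": 0},
    {"tx": 0, "ty": 0, "tz": 0, "ax": 0, "ay": 0, "az": 0, "claw": 0},
    {"tx": 0, "ty": 0, "tz": 0, "ax": 0, "ay": 0, "az": 0, "claw": 0},
  ],
)

```text
time_s: 9.75
tcp_pos: [0.5637, 0.2017, 0.0943]
ee_rot: [[-0.973, 0.233, 0.003], [0.233, 0.973, 0.001], [-0.002, 0.002, -1.0]]
wrist_force: [0.4, -0.2, -2.1]
gripper_width: 0.417
gripper_force: 29.9
```

Run:
```python
from h import *
s=sense(); R=np.array(s['ee_rot']); print(s['time_s'],s['tcp_pos'],'head',np.degrees(np.arctan2(R[1,0],R[0,0])),s['wrist_force'],s['moment'])
snap('wrist','w3'); a=cv2.imread('pics/w3.png'); cv2.imwrite('pics/w3b.png',cv2.resize(a[0:260,140:420],(800,743),interpolation=cv2.INTER_CUBIC)[:600])
```

```text
9.75 [0.56365416 0.20174445 0.09428736] head 166.55480058116075 [ 0.39705731 -0.18468588 -2.07951511] [ 0.02213638 -0.17924077  0.0362482 ]
```

View pics/w3b.png

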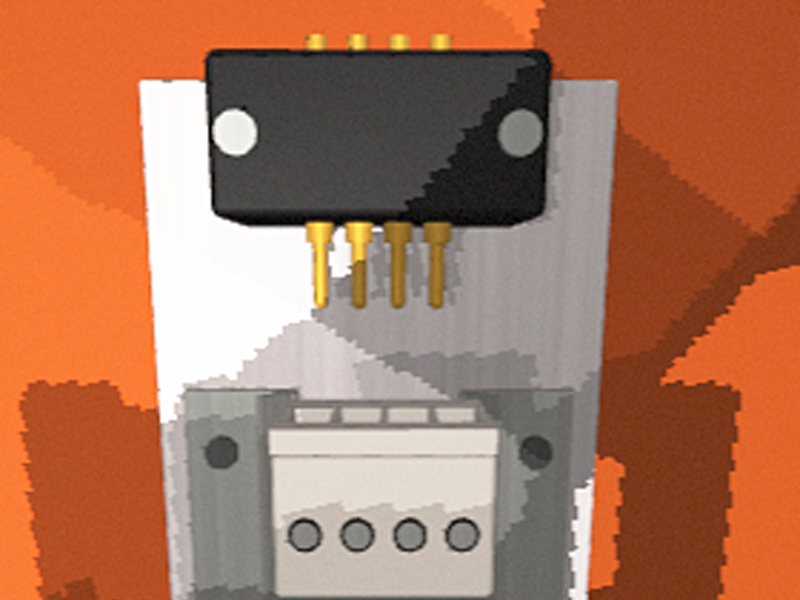

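The meter is centred between the rails, with the pins ahead at columns 320–437, row 305 of the crop. I'll recheck the offsets numerically.

Run:
```python
from h import *
a=np.load('pics/w3.npz'); p,R=a['p'],a['R']
P=cloud('wrist','w3'); T=(P-p)@R; v,u=np.mgrid[:420,:560]; Z=P[...,2]
m=(T[...,2]<-.008)&(T[...,2]>-.026)&(abs(T[...,1])<.03)&(T[...,0]>0.02)&(v<290); m=cv2.morphologyEx(m.astype(np.uint8),cv2.MORPH_OPEN,np.ones((3,3)))>0
Q=T[m]; print('shoulder',rect(Q),Q[:,0].max(),'top z-TCP world',np.median((P-p)[m][:,2]))
B=T[(Z>.055)&(Z<.067)&(T[...,0]>.06)&(T[...,0]<.13)&(abs(T[...,1])<.05)]; print('block',rect(B))
for x0,x1 in((.06,.08),(.08,.1),(.1,.115)):
    q=(Z>.01)&(Z<.02)&(abs(T[...,1])<.07)&(T[...,0]>x0)&(T[...,0]<x1); e=[]
    for y in T[q][:,1],: print('plate',np.percentile(y,.2),np.percentile(y,99.8))
q=(Z>.026)&(Z<.037)&(T[...,0]>.03)&(T[...,0]<.065)&(abs(T[...,1])<.06); q=cv2.morphologyEx(q.astype(np.uint8),cv2.MORPH_OPEN,np.ones((3,3)))
n,l,st,_=cv2.connectedComponentsWithStats(q)
for i in range(1,n):
    if st[i,4]>60: print('rail',rect(T[l==i]))
uv=np.array([(321,306),(359,306),(398,306),(437,306)])/(800/280)+[140,0]-.5
print(((world('wrist','w3',uv,z=.039)-p)@R).round(4))
```

```text
shoulder (array([41.8, -0.7]), array([36.1, 34. ]), 89.98, 5880, 'zmed', np.float64(-0.02)) 0.05883467896812281 top z-TCP world 0.019941007790082503
block (array([107.7,  -1.9]), array([30.3, 66.1]), 90.1, 7134, 'zmed', np.float64(0.0324))
plate -0.05681035141690748 0.05250597633829687
plate -0.056884617888756685 0.052545326083910285
plate -0.05701310852327932 0.05283888222964545
rail (array([ 42.6, -28.9]), array([24.6,  5.2]), 3.8, 211, 'zmed', np.float64(0.0639))
[[ 0.0754 -0.0144  0.0551]
 [ 0.0754 -0.006   0.0551]
 [ 0.0754  0.0026  0.0551]
 [ 0.0754  0.0112  0.0551]]
```

Request:
drive_tool(
  rows=[
    {"tx": 0, "ty": -0.14, "tz": 0, "ax": 0, "ay": 0, "az": 0, "claw": 0},
    {"tx": 0, "ty": 0, "tz": 1.5, "ax": 0, "ay": 0, "az": 0, "claw": 0},
    {"tx": 0, "ty": 0, "tz": 1.5, "ax": 0, "ay": 0, "az": 0, "claw": 0},
    {"tx": 0, "ty": 0, "tz": 0.6, "ax": 0, "ay": 0, "az": 0, "claw": 0},
    {"tx": 0, "ty": 0, "tz": 0, "ax": 0, "ay": 0, "az": 0, "claw": 0},
    {"tx": 0, "ty": 0, "tz": 0, "ax": 0, "ay": 0, "az": 0, "claw": 0},
  ],
)

```text
time_s: 10.3
tcp_pos: [0.5624, 0.2005, 0.0573]
ee_rot: [[-0.973, 0.232, 0.001], [0.232, 0.973, 0.0], [-0.001, 0.0, -1.0]]
wrist_force: [0.2, -0.4, -2.6]
gripper_width: 0.412
gripper_force: 29.9
```

Run:
```python
from h import *
s=sense(); R=np.array(s['ee_rot']); print(s['time_s'],s['tcp_pos'],'head',np.degrees(np.arctan2(R[1,0],R[0,0])),s['wrist_force'],s['moment'])
snap('wrist','w4'); a=cv2.imread('pics/w4.png'); cv2.imwrite('pics/w4b.png',cv2.resize(a[0:210,140:420],(800,600),interpolation=cv2.INTER_CUBIC)[:600])
a=np.load('pics/w4.npz'); p,R=a['p'],a['R']
P=cloud('wrist','w4'); T=(P-p)@R; Z=P[...,2]
m=(T[...,2]<-.008)&(T[...,2]>-.026)&(abs(T[...,1])<.025)&(T[...,0]>0.02)&(T[...,0]<.064); m=cv2.morphologyEx(m.astype(np.uint8),cv2.MORPH_OPEN,np.ones((3,3)))>0
print('shoulder',rect(T[m]))
B=T[(Z>.055)&(Z<.067)&(T[...,0]>.06)&(T[...,0]<.13)&(abs(T[...,1])<.05)]; print('block',rect(B))
q=(Z>.01)&(Z<.02)&(abs(T[...,1])<.07)&(T[...,0]>.065)&(T[...,0]<.085); y=T[q][:,1]; print('plate',np.percentile(y,.2),np.percentile(y,99.8))
```

```text
10.3 [0.56240634 0.20048298 0.05733331] head 166.5973247983486 [ 0.24036137 -0.35198917 -2.6083796 ] [ 0.05834382 -0.24928728  0.00646931]
shoulder (array([41.8, -0.7]), array([36.2, 34.1]), 89.88, 5860, 'zmed', np.float64(-0.02))
block (array([ 1.066e+02, -1.000e-01]), array([30.1, 66.2]), 90.05, 10341, 'zmed', np.float64(-0.0044))
plate -0.05495398139646346 0.05423589131620006
```

View pics/w4b.png

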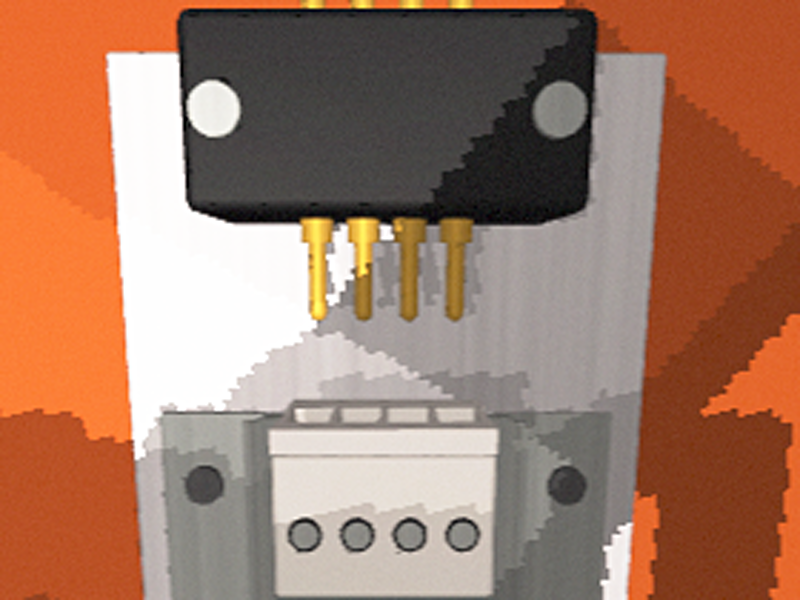

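The offset is now under 0.5 mm: meter at −0.7, block at −0.1, plate at −0.4. The meter sits about 19 mm short of the pins, so I'll lower it in.

Request:
drive_tool(
  rows=[
    {"tx": 0, "ty": 0.04, "tz": 0.5, "ax": 0, "ay": 0, "az": 0, "claw": 0},
    {"tx": 0, "ty": 0, "tz": 0.5, "ax": 0, "ay": 0, "az": 0, "claw": 0},
    {"tx": 0, "ty": 0, "tz": 0.4, "ax": 0, "ay": 0, "az": 0, "claw": 0},
    {"tx": 0, "ty": 0, "tz": 0.3, "ax": 0, "ay": 0, "az": 0, "claw": 0},
    {"tx": 0, "ty": 0, "tz": 0.1, "ax": 0, "ay": 0, "az": 0, "claw": 0},
    {"tx": 0, "ty": 0, "tz": 0, "ax": 0, "ay": 0, "az": 0, "claw": 0},
    {"tx": 0, "ty": 0, "tz": 0, "ax": 0, "ay": 0, "az": 0, "claw": 0},
  ],
)

```text
time_s: 10.93
tcp_pos: [0.5621, 0.2008, 0.0387]
ee_rot: [[-0.973, 0.232, -0.0], [0.232, 0.973, -0.0], [-0.0, -0.0, -1.0]]
wrist_force: [0.4, -0.0, -3.1]
gripper_width: 0.413
gripper_force: 29.9
```

Request:
drive_tool(
  rows=[
    {"tx": 0, "ty": 0, "tz": 0.05, "ax": 0, "ay": 0, "az": 0, "claw": 0},
    {"tx": 0, "ty": 0, "tz": 0.05, "ax": 0, "ay": 0, "az": 0, "claw": 0},
    {"tx": 0, "ty": 0, "tz": 0, "ax": 0, "ay": 0, "az": 0, "claw": 0},
    {"tx": 0, "ty": 0, "tz": 0, "ax": 0, "ay": 0, "az": 0, "claw": 0},
  ],
)

```text
time_s: 11.27
tcp_pos: [0.5621, 0.2008, 0.0378]
ee_rot: [[-0.973, 0.232, 0.0], [0.232, 0.973, 0.0], [-0.0, 0.0, -1.0]]
wrist_force: [0.4, 0.3, -1.7]
gripper_width: 0.412
gripper_force: 29.9
```

Request:
drive_tool(
  rows=[
    {"tx": 0, "ty": 0, "tz": 0.04, "ax": 0, "ay": 0, "az": 0, "claw": 0},
    {"tx": 0, "ty": 0, "tz": 0, "ax": 0, "ay": 0, "az": 0, "claw": 0},
    {"tx": 0, "ty": 0, "tz": 0, "ax": 0, "ay": 0, "az": 0, "claw": 0},
    {"tx": 0, "ty": 0, "tz": 0, "ax": 0, "ay": 0, "az": 0, "claw": 0},
  ],
)

```text
time_s: 11.6
tcp_pos: [0.5622, 0.2008, 0.0376]
ee_rot: [[-0.973, 0.232, 0.0], [0.232, 0.973, 0.0], [-0.0, 0.0, -1.0]]
wrist_force: [-0.9, 0.9, -0.5]
gripper_width: 0.416
gripper_force: 29.9
```

Request:
drive_tool(
  rows=[
    {"tx": 0, "ty": 0, "tz": 0.05, "ax": 0, "ay": 0, "az": 0, "claw": 0},
    {"tx": 0, "ty": 0, "tz": 0, "ax": 0, "ay": 0, "az": 0, "claw": 0},
    {"tx": 0, "ty": 0, "tz": 0, "ax": 0, "ay": 0, "az": 0, "claw": 0},
    {"tx": 0.2, "ty": 0, "tz": 0, "ax": 0, "ay": 0, "az": 0, "claw": 0},
    {"tx": 0.2, "ty": 0, "tz": 0, "ax": 0, "ay": 0, "az": 0, "claw": 0},
    {"tx": 0.2, "ty": 0, "tz": 0, "ax": 0, "ay": 0, "az": 0, "claw": 0},
    {"tx": 0.2, "ty": 0, "tz": 0, "ax": 0, "ay": 0, "az": 0, "claw": 0},
    {"tx": 0.2, "ty": 0, "tz": 0, "ax": 0, "ay": 0, "az": 0, "claw": 0},
    {"tx": 0.2, "ty": 0, "tz": 0, "ax": 0, "ay": 0, "az": 0, "claw": 0},
    {"tx": 0, "ty": 0, "tz": 0, "ax": 0, "ay": 0, "az": 0, "claw": 0},
  ],
)

```text
time_s: 12.43
tcp_pos: [0.5512, 0.2044, 0.0377]
ee_rot: [[-0.973, 0.231, 0.003], [0.232, 0.973, 0.001], [-0.002, 0.002, -1.0]]
wrist_force: [3.5, 0.5, 5.0]
gripper_width: 0.412
gripper_force: 30.0
```

Run:
```python
from h import *
s=sense(); R=np.array(s['ee_rot']); print(s['time_s'],s['tcp_pos'],'head',np.degrees(np.arctan2(R[1,0],R[0,0])),np.array(s['wrist_force'])@R)
snap('wrist','w5')
a=np.load('pics/w5.npz'); p,R=a['p'],a['R']
P=cloud('wrist','w5'); T=(P-p)@R; Z=P[...,2]
m=(T[...,2]<-.008)&(T[...,2]>-.026)&(abs(T[...,1])<.025)&(T[...,0]>0.02)&(T[...,0]<.064); m=cv2.morphologyEx(m.astype(np.uint8),cv2.MORPH_OPEN,np.ones((3,3)))>0
Q=T[m]; print('shoulder',rect(Q),'slope z/x',np.polyfit(Q[:,0],Q[:,2],1))
B=T[(Z>.055)&(Z<.067)&(T[...,0]>.06)&(T[...,0]<.13)&(abs(T[...,1])<.05)]; print('block',rect(B))
```

```text
12.4333 [0.55123662 0.20438065 0.03765608] head 166.61434260987443 [-3.24380612  1.3313509  -4.95145036]
shoulder (array([41.7, -0.7]), array([36.2, 34.2]), 89.89, 5886, 'zmed', np.float64(-0.0202)) slope z/x [ 0.04332512 -0.02200777]
block (array([94.7, -1.3]), array([30. , 66.4]), 90.07, 12339, 'zmed', np.float64(-0.0242))
```

Request:
drive_tool(
  rows=[
    {"tx": 0.2, "ty": -0.02, "tz": -0.02, "ax": 0, "ay": 0, "az": 0, "claw": 0},
    {"tx": 0.2, "ty": 0, "tz": 0, "ax": 0, "ay": 0, "az": 0, "claw": 0},
    {"tx": 0, "ty": 0, "tz": 0, "ax": 0, "ay": 0, "az": 0, "claw": 0},
    {"tx": 0, "ty": 0, "tz": 0, "ax": 0, "ay": 0, "az": 0, "claw": 0},
    {"tx": 0, "ty": 0, "tz": 0, "ax": 0, "ay": 0, "az": 0, "claw": 0},
  ],
)

```text
time_s: 12.9
tcp_pos: [0.5469, 0.2049, 0.0376]
ee_rot: [[-0.973, 0.232, 0.001], [0.232, 0.973, 0.001], [-0.001, 0.001, -1.0]]
wrist_force: [4.1, 0.2, 6.4]
gripper_width: 0.413
gripper_force: 30.0
```

Request:
drive_tool(
  rows=[
    {"tx": 0.1, "ty": 0, "tz": 0, "ax": 0, "ay": 0, "az": 0, "claw": 0},
    {"tx": 0.1, "ty": 0, "tz": 0, "ax": 0, "ay": 0, "az": 0, "claw": 0},
    {"tx": 0, "ty": 0, "tz": 0, "ax": 0, "ay": 0, "az": 0, "claw": 0},
    {"tx": 0, "ty": 0, "tz": 0, "ax": 0, "ay": 0, "az": 0, "claw": 0},
  ],
)

```text
time_s: 13.23
tcp_pos: [0.5452, 0.2052, 0.0376]
ee_rot: [[-0.973, 0.232, 0.002], [0.232, 0.973, 0.001], [-0.001, 0.001, -1.0]]
wrist_force: [4.5, 0.0, 5.2]
gripper_width: 0.412
gripper_force: 30.0
```

Request:
drive_tool(
  rows=[
    {"tx": 0.1, "ty": 0, "tz": 0, "ax": 0, "ay": 0, "az": 0, "claw": 0},
    {"tx": 0.1, "ty": 0, "tz": 0, "ax": 0, "ay": 0, "az": 0, "claw": 0},
    {"tx": 0, "ty": 0, "tz": 0, "ax": 0, "ay": 0, "az": 0, "claw": 0},
    {"tx": 0, "ty": 0, "tz": 0, "ax": 0, "ay": 0, "az": 0, "claw": 0},
  ],
)

```text
time_s: 13.57
tcp_pos: [0.5434, 0.2056, 0.0376]
ee_rot: [[-0.973, 0.232, 0.002], [0.232, 0.973, 0.001], [-0.002, 0.001, -1.0]]
wrist_force: [5.5, -0.5, 4.7]
gripper_width: 0.41
gripper_force: 30.0
```

Request:
drive_tool(
  rows=[
    {"tx": 0.1, "ty": 0, "tz": -0.02, "ax": 0, "ay": 0, "az": 0, "claw": 0},
    {"tx": 0.1, "ty": 0, "tz": 0, "ax": 0, "ay": 0, "az": 0, "claw": 0},
    {"tx": 0, "ty": 0, "tz": 0, "ax": 0, "ay": 0, "az": 0, "claw": 0},
    {"tx": 0, "ty": 0, "tz": 0, "ax": 0, "ay": 0, "az": 0, "claw": 0},
    {"tx": 0, "ty": 0, "tz": 0, "ax": 0, "ay": 0, "az": 0, "claw": 0},
  ],
)

```text
time_s: 13.98
tcp_pos: [0.542, 0.206, 0.0377]
ee_rot: [[-0.973, 0.232, 0.003], [0.232, 0.973, 0.001], [-0.003, 0.001, -1.0]]
wrist_force: [7.3, -0.8, 4.0]
gripper_width: 0.412
gripper_force: 30.0
```

Request:
drive_tool(
  rows=[
    {"tx": 0.1, "ty": 0, "tz": 0, "ax": 0, "ay": 0, "az": 0, "claw": 0},
    {"tx": 0, "ty": 0, "tz": 0, "ax": 0, "ay": 0, "az": 0, "claw": 0},
    {"tx": 0, "ty": 0, "tz": 0, "ax": 0, "ay": 0, "az": 0, "claw": 0},
    {"tx": 0, "ty": 0, "tz": 0, "ax": 0, "ay": 0, "az": 0, "claw": 0},
  ],
)

```text
time_s: 14.32
tcp_pos: [0.5414, 0.2062, 0.0379]
ee_rot: [[-0.973, 0.231, 0.004], [0.231, 0.973, 0.001], [-0.003, 0.002, -1.0]]
wrist_force: [7.9, -2.1, 3.8]
gripper_width: 0.409
gripper_force: 30.0
```

```bash
cat > chk.py <<'E'
from h import *
import sys
f=sys.argv[1]; s=sense(); R=np.array(s['ee_rot']); print(s['time_s'],s['tcp_pos'],np.array(s['wrist_force'])@R); snap('wrist',f)
for f in ('w4','w5',f):
    a=np.load(f'pics/{f}.npz'); p,R=a['p'],a['R']
    P=cloud('wrist',f); T=(P-p)@R; Z=P[...,2]
    m=(T[...,2]<-.008)&(T[...,2]>-.026)&(abs(T[...,1])<.025)&(T[...,0]>0.02)&(T[...,0]<.064); m=cv2.morphologyEx(m.astype(np.uint8),cv2.MORPH_OPEN,np.ones((3,3)))>0
    Q=T[m]; m2=(Q[:,0]>.03)&(Q[:,0]<.055); r=rect(Q); print(f,'shoulder',r[0],r[2],Q[:,0].max(),'slope',np.polyfit(Q[m2,0],Q[m2,2],1)[0].round(4))
    B=T[(Z>.055)&(Z<.067)&(T[...,0]>.06)&(T[...,0]<.13)&(abs(T[...,1])<.05)]; b=rect(B); print('block',b[0],b[2],'centre->tips',b[0][0]-33-(r[0][0]-41))
E
python3 chk.py w6
```

```text
14.3167 [0.54144668 0.20617638 0.03785696] [-8.21542555 -0.19895323 -3.80857107]
w4 shoulder [41.8 -0.7] 89.88 0.05883521880621493 slope 0.0074
block [ 1.066e+02 -1.000e-01] 90.05 centre->tips 72.8
w5 shoulder [41.7 -0.7] 89.89 0.05883537013417041 slope 0.0037
block [94.7 -1.3] 90.07 centre->tips 61.0
w6 shoulder [41.8 -0.8] 89.83 0.05875193162308676 slope 0.0083
block [84.6 -0.7] 90.1 centre->tips 50.8
```

Request:
drive_tool(
  rows=[
    {"tx": 0.1, "ty": 0, "tz": 0, "ax": 0, "ay": 0, "az": 0, "claw": 0},
    {"tx": 0.1, "ty": 0, "tz": 0, "ax": 0, "ay": 0, "az": 0, "claw": 0},
    {"tx": 0.05, "ty": 0, "tz": 0, "ax": 0, "ay": 0, "az": 0, "claw": 0},
    {"tx": 0, "ty": 0, "tz": 0, "ax": 0, "ay": 0, "az": 0, "claw": 0},
    {"tx": 0, "ty": 0, "tz": 0, "ax": 0, "ay": 0, "az": 0, "claw": 0},
    {"tx": 0, "ty": 0, "tz": 0, "ax": 0, "ay": 0, "az": 0, "claw": 0},
  ],
)

```text
time_s: 14.87
tcp_pos: [0.54, 0.2067, 0.0381]
ee_rot: [[-0.973, 0.231, 0.005], [0.231, 0.973, 0.001], [-0.005, 0.002, -1.0]]
wrist_force: [10.7, -3.7, 2.4]
gripper_width: 0.413
gripper_force: 30.0
```

```bash
python3 chk.py w7 | sed '2,5d'; python3 -c "
from h import *
a=cv2.imread('pics/w7.png'); cv2.imwrite('pics/w7b.png',cv2.resize(a[0:210,140:420],(800,600),interpolation=cv2.INTER_CUBIC))"
```

```text
14.8667 [0.53997713 0.20666071 0.03809125] [-11.25701226  -1.12282659  -2.35952742]
w7 shoulder [41.6 -0.8] 89.44 0.05864459635335398 slope 0.0085
block [83.2 -0.7] 90.09 centre->tips 49.6
```

View pics/w7b.png

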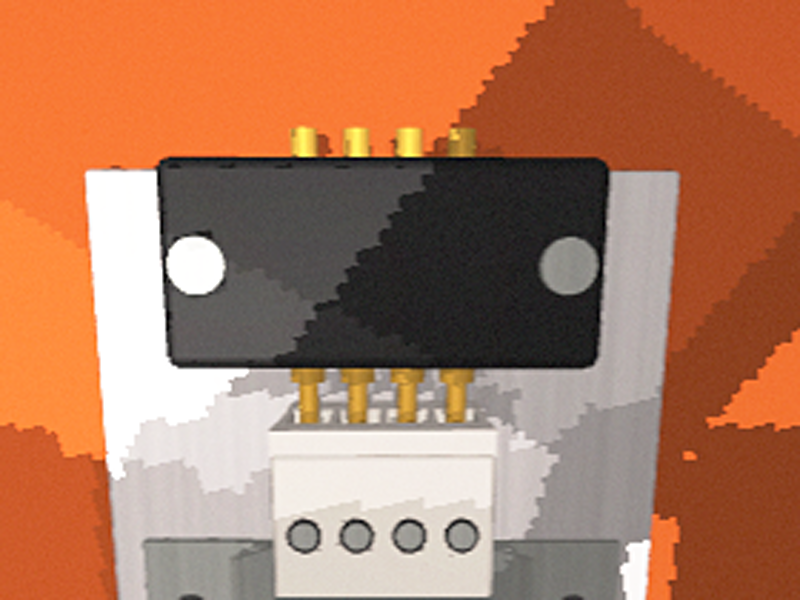

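The pins have entered the wells at (308–460, 410), and the gap to the block of about 9.5 mm puts them roughly 4.2 mm in. I'll add a little more push and take out the 0.3° nose-down sag.

Request:
drive_tool(
  rows=[
    {"tx": 0.06, "ty": 0, "tz": 0.02, "ax": 0, "ay": 0.0025, "az": 0, "claw": 0},
    {"tx": 0.06, "ty": 0, "tz": 0.01, "ax": 0, "ay": 0.0025, "az": 0, "claw": 0},
    {"tx": 0, "ty": 0, "tz": 0, "ax": 0, "ay": 0, "az": 0, "claw": 0},
    {"tx": 0, "ty": 0, "tz": 0, "ax": 0, "ay": 0, "az": 0, "claw": 0},
    {"tx": 0, "ty": 0, "tz": 0, "ax": 0, "ay": 0, "az": 0, "claw": 0},
    {"tx": 0, "ty": 0, "tz": 0, "ax": 0, "ay": 0, "az": 0, "claw": 0},
  ],
)

```text
time_s: 15.42
tcp_pos: [0.5394, 0.2068, 0.038]
ee_rot: [[-0.973, 0.231, 0.002], [0.231, 0.973, 0.002], [-0.001, 0.002, -1.0]]
wrist_force: [11.5, -4.1, 3.4]
gripper_width: 0.412
gripper_force: 30.0
```

```bash
python3 chk.py w8 | sed '2,5d'
```

```text
15.4167 [0.53939388 0.20684677 0.03798677] [-12.18161212  -1.36046971  -3.34332121]
w8 shoulder [41.8 -0.8] 89.69 0.05874365829357486 slope 0.0106
block [82.7 -0.8] 90.56 centre->tips 48.900000000000006
```

Request:
drive_tool(
  rows=[
    {"tx": 0.06, "ty": 0, "tz": 0, "ax": 0, "ay": 0.001, "az": 0, "claw": 0},
    {"tx": 0, "ty": 0, "tz": 0, "ax": 0, "ay": 0, "az": 0, "claw": 0},
    {"tx": 0, "ty": 0, "tz": 0, "ax": 0, "ay": 0, "az": 0, "claw": 0},
    {"tx": 0, "ty": 0, "tz": 0, "ax": 0, "ay": 0, "az": 0, "claw": 0},
    {"tx": 0, "ty": 0, "tz": 0, "ax": 0, "ay": 0, "az": 0, "claw": 0},
    {"tx": 0, "ty": 0, "tz": 0, "ax": 0, "ay": 0, "az": 0, "claw": 0},
  ],
)

```text
time_s: 15.97
tcp_pos: [0.539, 0.2069, 0.038]
ee_rot: [[-0.973, 0.231, 0.001], [0.231, 0.973, 0.002], [-0.0, 0.003, -1.0]]
wrist_force: [12.5, -4.9, 2.7]
gripper_width: 0.409
gripper_force: 30.0
```

```bash
python3 chk.py w9 | sed '2,5d'
```

```text
15.9667 [0.53902416 0.20694725 0.03800646] [-13.26448925  -1.90373222  -2.71441637]
w9 shoulder [41.5 -0.8] 89.7 0.05866161267900454 slope 0.0126
block [82.4 -0.8] 90.02 centre->tips 48.900000000000006
```

```bash
python3 -c "
from station import finish_job
print(finish_job())"
```

```text
the job is handed in; nothing more can be done
None
```

I handed in the job with the narrow meter flat in the nest, still gripped and pressed onto the four pins. By force and camera estimates the pins are about 5 mm in, pressed with about 11 to 12 N (13 N at the wrist, less bed friction), and it took about 16 s.

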